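# Open the jig's swing gate and hold it wide

## Robot

A 6-joint arm with a two-finger parallel gripper is mounted at the origin on the work surface. World frame = base frame: x ahead of the robot, y to its left, z up, the work surface at z = 0. Lengths are in m, angles in rad, forces in N, time in s.
With the tool pointing down it reaches from about 0.3 to 0.875 m from the base axis. Payload 4.2 kg.
Tool frame: the origin (TCP) lies on the centre line of the jaws, within the pads' length; the fingertips stand 14 mm ahead of it and the grasp point (between the pads) lies 5 mm behind it (arm.finger_overhang is the distance from the TCP to the fingertips, in m); z points along the fingers, y is the direction in which the jaws open and shut (so a half turn about z gives the same grasp; the last joint's range is limited). The gripper opens to 85 mm and grips with 20 to 120 N. Pads are 22 mm wide; open, the fingers measure 114 mm over their backs; the gripper's body (76 mm by 85 mm) begins 54 mm behind the grasp point. The pads swing forward as they close: fully open they stand 13 mm farther back than shut.
Start: joints at [1.325, 0.32, 1.565, -0, 1.257, -0.02], TCP at [0.129, 0.56, 0.245] pointing down, gripper open.
Joint ranges: [-3.11, 3.11], [-0.84, 2.01], [0.21, 2.61], [-1.34, 4.49], [0.05, 2.63], [-2.56, 2.56]. Speed limits (rad/s): [2.57, 2.57, 3.14, 3.14, 3.14, 3.14].

## Interface

Orientations are given as a unit quaternion [x, y, z, w].
In Python, from plant import arm gives the robot as it stands. Calls block until the motion is done:
- arm.goto(position, orientation): joint-space move of the TCP to a pose.
- arm.move_l(position, ori=None, max_speed=0.15, until_force=None): straight line of the TCP; ori=None keeps the orientation; max_speed is the mean speed in m/s. With until_force (N) it stops when the force on the tool has changed by that much, and returns True; else False.
- arm.movej(angles): joint-space move.
- arm.command_gripper(opening, newtons=None): finger opening in m; newtons is the grip in N (None keeps the last); returns when the fingers have stopped.
- arm.pause(seconds).
- arm.solve_ik(position, orientation): joint angles nearest the present ones, or None.
- arm.read_camera(name): name is "scene" or "top" or "wrist"; returns a dict with "image" (384x512x3 uint8, red, green, blue), "z_map" (384x512 float32, m along the optical axis (not along the pixel's ray), 0 where there is no reading), "fx", "fy", "cx", "cy" (pixels), "extrinsics" (4x4, takes a point from world to camera coordinates); the wrist camera has in their place "T_tool_cam" (4x4, takes a point from camera to tool coordinates, whose origin is the TCP and whose axes are the flange's). Camera axes: x right, y down, z forward; pixel columns grow to the right and rows downward; lengths in m; the calibration is good to about 2 mm. The wrist camera is an equidistant fisheye: a pixel r from the principal point sees the ray r / f radians off the axis. A picture is of the moment at which its call begins: read the wrist's pose just before it.
A pose or a line that the arm cannot do raises arm.IKError and nothing moves.
- arm.close_job(): hands the job in, once; it reports no verdict.
Readings, each from a call of its own:
- arm.current_time_s(): time.
- arm.current_qpos(): joint angles.
- arm.current_qvel(): joint speeds.
- arm.current_tau(): joint torques, N m.
- arm.current_eef_pos(): TCP position.
- arm.current_ee_rot(): TCP orientation.
- arm.current_ft_force(): force on the tool from outside, world axes, zero at the start.
- arm.current_wrist_torque(): the same for the moment, N m.
- arm.current_gripper_width(): finger opening in m.
Only numpy, scipy, OpenCV 4.12 (cv2) and the standard library are available. Lean on these libraries where they do the work, as an engineer would, in place of code of your own. Each camera call takes 0.05 s, during which the arm holds its last target. There are 200 camera calls.

## Task

Open the fastener jig for a colleague who will reach in with both hands: pinch the two tabs of the lock catch together (the catch deeper inside the jig, away from the gate), then pinch the two tabs of the gate catch right behind the gate, then take the gate by its upright post and swing it outwards past its detent to about square with the jig. The gate springs back, so finish while still holding the post with the gate wide open, and leave the punch, the pin gauge and the nut holder where they lie.

Things in the scene. Friction and masses are not known exactly. Their poses are not given: they have to be found in the camera images.
- jig: Grey aluminium jig plate, 180 (x) by 200 mm (y), top face 50 mm above the bench, fixed on a linear slide running along its x. Origin on the bench under the plate's centre; x points from the gate (front, -x) to the jig's back, z up; yaw 1.2 to 1.9. Low steel fences at the back and sides, tops 70 mm above the bench; six bolt heads 10 mm high in the half near the hinge (+y).
- lock_catch (a point): Midway between the lock catch's two upright steel tabs, 2 mm below their tops (100 mm above the bench); axes as the jig's. About 120 mm behind the gate. The tabs stand in front of and behind this point along the jig's x, each 8 mm thick (x), 12 mm wide (y), 46 mm tall; 40 mm over their outer faces when apart, 24 mm when squeezed together along x.
- lock_tab (a joint): Travel of each lock catch tab in m: 0 apart (locked), 0.008 fully squeezed; past 0.006 counts as squeezed. The two tabs move equally, against about 5 N of friction, and stay where left. A low tongue (22 mm wide, top 64 mm above the bench) reaches from the front tab to between the gate catch's tabs and blocks them until the lock catch is squeezed.
- gate_catch (a point): Midway between the gate catch's two upright steel tabs, 2 mm below their tops (100 mm above the bench), 38 mm behind the gate; axes as the jig's. The tabs stand either side of this point along the jig's y, each 8 mm thick (y), 12 mm wide (x), 46 mm tall; 40 mm over their outer faces when apart, 24 mm when squeezed together along y.
- gate_tab (a joint): Travel of each gate catch tab in m: 0 apart (gate held), 0.008 fully squeezed; past 0.006 counts as squeezed and frees the gate. The two tabs move equally, against about 5 N of friction, and stay where left. A hooked arm of the gate lies just outside the foot of the tab farther from the hinge, its top 70 mm above the bench: keep fingertips above 72 mm.
- gate_hinge (a point): On the gate's upright hinge axis, at the height of the gate's top edge (80 mm above the bench); axes as the jig's. A closing spring pulls with about 2 N at the post when closed and 4 N when wide; a ball detent between about 0.6 and 1.0 rad adds several N. Let go when wide, the gate swings shut or back to the detent.
- gate (a joint): Gate angle in rad: 0 closed (gate along the jig's -y from the hinge), growing as it swings outwards to -x (clockwise from above); stop at 1.8, a right angle is 1.57. At angle a the post stands 100 mm from the hinge in the direction (-sin a, -cos a) of the jig's x, y.
- gate_post: Upright round steel post on the gate, 16 mm in diameter, 48 mm tall, top 128 mm above the bench: the gate's handle. Origin at the centre of its foot, on the top edge of the gate (80 mm above the bench), 100 mm from the hinge; it turns freely on its own axis. The gate panel is 6 mm thick and 165 mm long.
- punch: Chrome centre punch lying on the bench beside the slide, 14 mm hexagonal body, 137 mm long, origin under its middle. Leave it alone.
- pin_gauge: Pin gauge lying on the bench, 12 mm hexagonal anodized grip and 8 mm steel pin, 95 mm long. Leave it alone.
- nut_holder: White delrin nut holder block, 70 by 50 by 20 mm, with nuts and three flat washers on a peg (50 mm high), on the bench. Leave it alone.

How it is judged:
By the outcome, as a careful person would: the job done as asked, in the order asked, and still so for the second after the job is handed in, while the arm keeps its last pose, push and grip.
It also fails if it takes over 51 s, if anything falls off the work surface, if the arm or the gripper's body presses on something with over 40 N, if the wrist force passes 120 N, or if a joint passes its speed limit or range.

## Working session

There is one attempt and no reset: what is moved stays moved. The work goes in short steps, each a Python script; the robot and the scene stay as the last script left them, time stands still between calls to the robot, and variables do not carry over. Pictures are saved under pics/ and viewed, about 8 in all and at most 12, crops included, and the job is handed in when it is done.

```bash
mkdir -p pics; python3 - <<'E'
from plant import arm
import cv2,numpy as np
for n in("top","scene"):
    c=arm.read_camera(n); np.savez(f"{n}.npz",**c)
    cv2.imwrite(f"pics/{n}.png",cv2.resize(c["image"][:,:,::-1],None,fx=1.5,fy=1.5))
print(arm.current_ee_rot(),arm.current_time_s(),arm.finger_overhang)
E
```

```text
[ 1.12691527e-01  9.93629704e-01 -7.85273399e-04 -1.20031935e-04] 0.1 0.014
```

View pics/top.png

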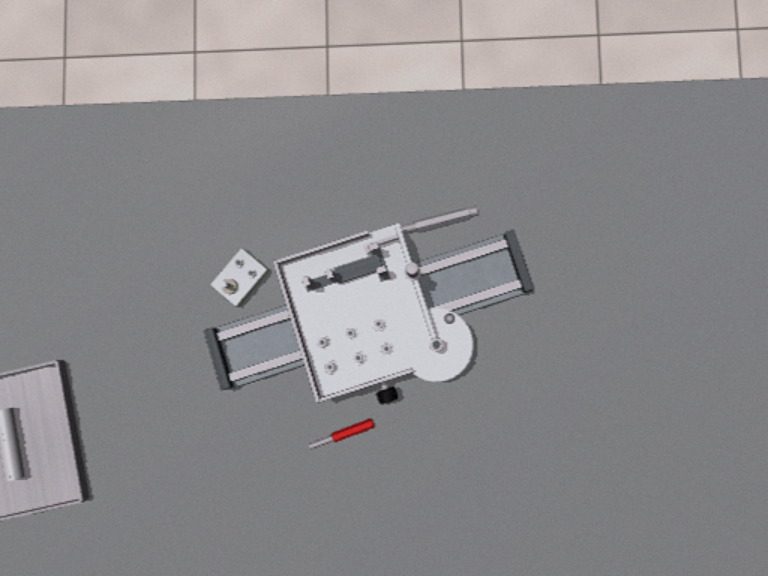

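View pics/scene.png

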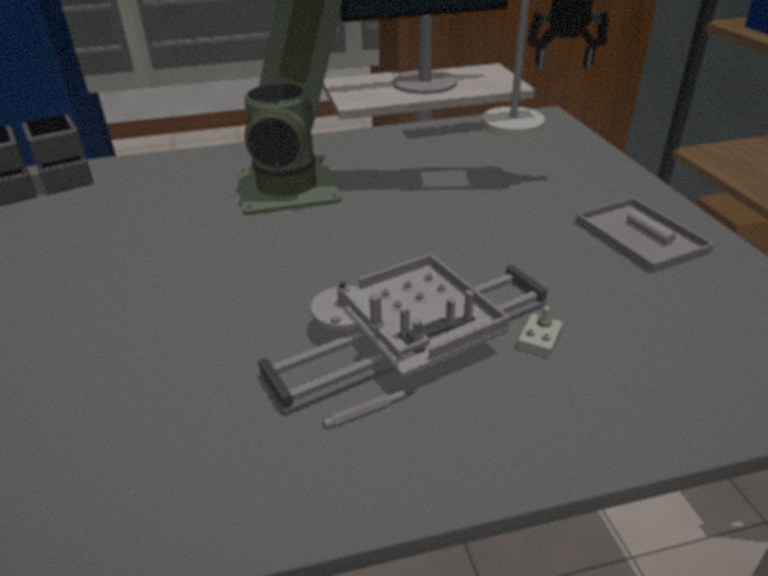

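Top view: jig with post at about (412,269), hinge (437,345), lock tabs (309,283)/(333,275), gate tabs (376,249)/(383,271), punch just beyond the gate's free end. I'll enlarge and deproject.

```bash
cat > h.py <<'E'
import numpy as np,cv2
def pix2w(c,u,v,z):
    "world point at height z on the ray through pixel u,v"
    T=np.linalg.inv(c["extrinsics"]); d=T[:3,:3]@[(u-c["cx"])/c["fx"],(v-c["cy"])/c["fy"],1]; o=T[:3,3]
    return o+d*(z-o[2])/d[2]
E
python3 - <<'E'
from h import *
c=np.load("top.npz")
print(np.linalg.inv(c["extrinsics"]).round(3),c["fx"])
for n,u,v,z in[("post",412,269,.128),("hinge",437,345,.08),("lockF",333,275,.102),("lockB",309,283,.102),("gA",376,249,.102),("gB",383,271,.102)]:
    u/=1.5;v/=1.5;print(n,pix2w(c,u,v,z).round(4))
    
im=c["image"][140:275,180:330,::-1]
cv2.imwrite("pics/topc.png",cv2.resize(im,None,fx=4.4,fy=4.4,interpolation=cv2.INTER_CUBIC))
T=np.linalg.inv(c["extrinsics"]);v,u=np.mgrid[:384,:512];z=c["z_map"]
P=np.stack([(u-c["cx"])/c["fx"]*z,(v-c["cy"])/c["fy"]*z,z],-1)@T[:3,:3].T+T[:3,3]
m=(P[...,2]>.085)&(z>0);m[:140]=0;m[275:]=0;m[:,:180]=0;m[:,330:]=0
n,l,s,ce=cv2.connectedComponentsWithStats(m.astype(np.uint8))
for i in range(1,n):
    q=P[l==i];print(s[i,4],ce[i].round(1),q.mean(0).round(4),q[:,2].max().round(4))
E
```

```text
[[-0.024 -0.996  0.086  0.522]
 [-0.999  0.027  0.039  0.044]
 [-0.041 -0.085 -0.996  0.931]
 [ 0.     0.     0.     1.   ]] 431.1716647600586
post [0.6188 0.0552 0.128 ]
hinge [0.5236 0.0257 0.08  ]
lockF [0.6171 0.1581 0.102 ]
lockB [0.6075 0.1895 0.102 ]
gA [0.6494 0.1015 0.102 ]
gB [0.6204 0.0931 0.102 ]
34 [248.7 164.4] [0.6533 0.1057 0.0976] 0.1035
77 [273.9 179.7] [0.6191 0.0567 0.1205] 0.1314
33 [253.6 179.8] [0.6228 0.0966 0.098 ] 0.1032
34 [219.3 182.4] [0.6195 0.1639 0.0978] 0.1018
34 [203.6 187.4] [0.6106 0.1949 0.0981] 0.1039
22 [290.1 229.1] [0.5254 0.0283 0.09  ] 0.0925
```

View pics/topc.png

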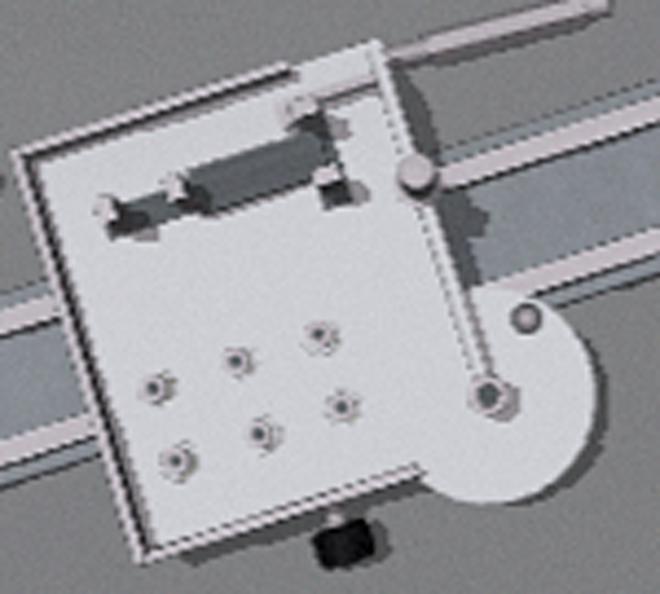

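Tab spacing comes out at 31.8 and 32.2 mm against the expected 32, the lines agree on yaw ≈ 1.858, and the post is about 98 mm from the hinge. Next I'll hover over the lock catch and check with the wrist camera.

```bash
cat >> h.py <<'E'
from scipy.spatial.transform import Rotation as R
YAW=1.858
X=np.array([np.cos(YAW),np.sin(YAW),0]);Y=np.array([-X[1],X[0],0])
def ori(a):
    "tool down, jaws along world angle a"
    y=np.array([np.cos(a),np.sin(a),0]);z=np.array([0,0,-1.])
    return R.from_matrix(np.c_[np.cross(y,z),y,z]).as_quat()
def wray(c,pos,quat,u,v,z):
    "wrist fisheye pixel to world at height z"
    p=np.array([u-c["cx"],v-c["cy"]])/c["fx"];t=np.hypot(*p)
    d=np.r_[p/t*np.sin(t),np.cos(t)];T=c["T_tool_cam"];Rw=R.from_quat(quat).as_matrix()
    d=Rw@T[:3,:3]@d;o=Rw@T[:3,3]+pos
    return o+d*(z-o[2])/d[2]
E
python3 - <<'E'
from h import *
from plant import arm
c=np.load("top.npz")
g=lambda u,v,z:pix2w(c,u,v,z)
lb,lf,ga,gb,po,hi=g(204.1,187,.102),g(220.5,182.3,.102),g(248.2,164.3,.102),g(254.5,180.9,.102),g(275,179.1,.128),g(290.8,230,.09)
print((lb+lf)/2,(ga+gb)/2,po,hi)
L=(lb+lf)/2
arm.command_gripper(.06)
p=np.r_[L[:2],.19];q0=arm.current_qpos()
for a in(YAW,YAW-np.pi):
    print(a,arm.solve_ik(p,ori(a)))
arm.goto(p,ori(YAW))
pos,q=arm.current_eef_pos(),arm.current_ee_rot()
w=arm.read_camera("wrist");np.savez("w1.npz",pos=pos,q=q,**w)
print(pos,arm.current_time_s(),arm.current_qpos(),w["T_tool_cam"],w["fx"],w["cx"],w["cy"])
cv2.imwrite("pics/w1.png",cv2.resize(w["image"][:,:,::-1],None,fx=1.5,fy=1.5))
E
```

```text
[0.61504707 0.17704618 0.102     ] [0.63645479 0.10047894 0.102     ] [0.61924185 0.05456977 0.128     ] [0.52356724 0.02699059 0.09      ]
1.858 [ 2.62311305e-01  4.57617992e-01  1.49008986e+00 -4.44089210e-16
  1.19388480e+00 -1.59568869e+00]
-1.283592653589793 [ 2.62311305e-01  4.57617992e-01  1.49008986e+00 -4.44089210e-16
  1.19388480e+00  1.54590396e+00]
[0.61477131 0.1778763  0.19013564] 2.75 [ 2.63700200e-01  4.57411338e-01  1.49009983e+00  2.74360218e-04
  1.19394541e+00 -1.59554670e+00] [[-1.15595922e-03 -9.62177903e-01 -2.72419432e-01  6.97535262e-02]
 [ 9.99999194e-01 -1.25520293e-03  1.90038704e-04  1.43435684e-03]
 [-5.24792710e-04 -2.72418993e-01  9.62178578e-01 -1.29152633e-01]
 [ 0.00000000e+00  0.00000000e+00  0.00000000e+00  1.00000000e+00]] 297.3186396354542 253.01118368131978 185.31973148981885
```

View pics/w1.png

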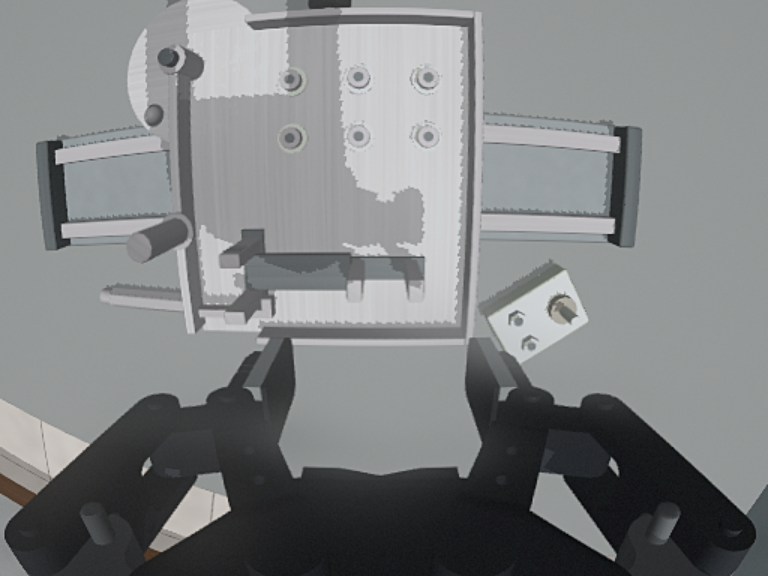

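Wrist view: tabs lean downward, so the lock-tab tops are at about (355,295) and (416,295), the gate-tab tops at (230,256) and (236,316), and the post top at (139,248). I'll convert these and compare with the top camera.

```bash
python3 - <<'E'
from h import *
c=dict(np.load("w1.npz"))
im=c["image"][140:225,75:300,::-1]
cv2.imwrite("pics/w1c.png",cv2.resize(im,None,fx=3.5,fy=3.5,interpolation=cv2.INTER_CUBIC))
g=lambda u,v,z:wray(c,c["pos"],c["q"],u/1.5,v/1.5,z)
a=[g(355,295,.102),g(416,295,.102),g(230,256,.102),g(236,316,.102)]
print((a[0]+a[1])/2,(a[2]+a[3])/2,g(139,248,.128),g(170,58,.09),*a)
E
```

```text
[0.61429674 0.18250174 0.102     ] [0.63292434 0.10398253 0.102     ] [0.61791495 0.05869839 0.128     ] [0.52251943 0.03315176 0.09      ] [0.61871795 0.16749072 0.102     ] [0.60987553 0.19751275 0.102     ] [0.61704648 0.09919276 0.102     ] [0.6488022  0.10877231 0.102     ]
```

View pics/w1c.png

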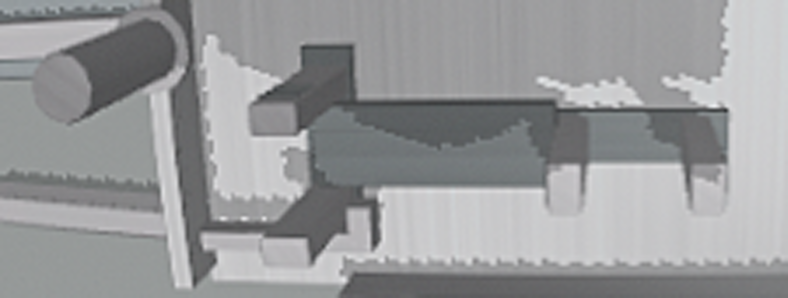

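```bash
python3 - <<'E'
from h import *
from plant import arm
c=dict(np.load("w1.npz"))
g=lambda u,v,z:wray(c,c["pos"],c["q"],75+u/3.5,140+v/3.5,z)
a=[g(566,188,.102),g(709,188,.102),g(273,118,.102),g(288,251,.102)]
Lw,Gw,Pw=(a[0]+a[1])/2,(a[2]+a[3])/2,g(62,88,.128)
print(Lw,Gw,Pw,a[1]-a[0],a[3]-a[2])
# directly over the lock catch, lower: a second, nearer look with tabs close to the pads
L=(Lw+[.61505,.17705,.102])/2
arm.move_l(np.r_[L[:2],.135])
arm.pause(.2)
pos,q=arm.current_eef_pos(),arm.current_ee_rot()
w=arm.read_camera("wrist");np.savez("w2.npz",pos=pos,q=q,**w)
print(L,pos,arm.current_time_s(),arm.current_ft_force())
cv2.imwrite("pics/w2.png",cv2.resize(w["image"][150:300,100:400,::-1],None,fx=2.6,fy=2.6,interpolation=cv2.INTER_CUBIC))
E
```

```text
[0.61198402 0.18192395 0.102     ] [0.63461908 0.10415507 0.102     ] [0.61776278 0.05871754 0.128     ] [-0.00885969  0.03007027  0.        ] [0.03019197 0.00947946 0.        ]
[0.61351701 0.17948697 0.102     ] [0.61428533 0.17973419 0.13639955] 3.5167 [0.71744389 1.63317411 0.01820647]
```

View pics/w2.png

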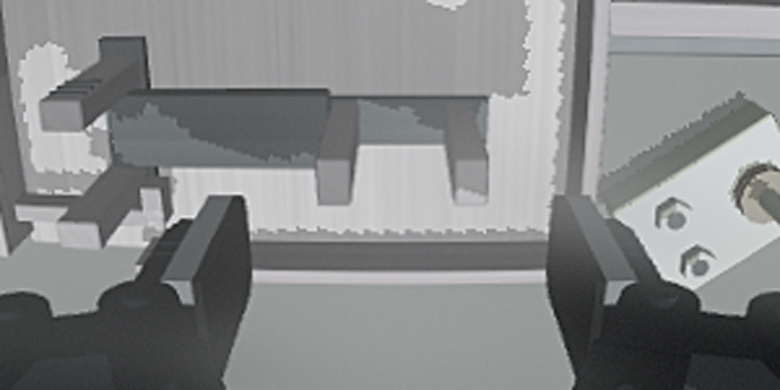

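The tabs (mid column about 402) are centred between the pads (mid about 399.5), so the offset is under 1 mm. Descending to squeeze.

```bash
python3 - <<'E'
from h import *
from plant import arm
p=np.array([.6142,.1800,.0915])
print("hit",arm.move_l(p,max_speed=.08,until_force=12),arm.current_eef_pos(),arm.current_ft_force())
arm.command_gripper(.02,40);arm.pause(.2)
print("w",arm.current_gripper_width(),arm.current_ft_force(),arm.current_eef_pos())
w=arm.read_camera("wrist")
cv2.imwrite("pics/w3.png",cv2.resize(w["image"][150:300,100:400,::-1],None,fx=2.6,fy=2.6,interpolation=cv2.INTER_CUBIC))
print(arm.current_time_s())
E
```

```text
hit False [0.61442209 0.18007069 0.09153574] [ 0.27197019 -1.22372293  0.84533372]
w 0.020505736678281202 [-1.36581775  0.75079006  6.39268324] [0.61473384 0.18054988 0.09317996]
4.9083
```

View pics/w3.png

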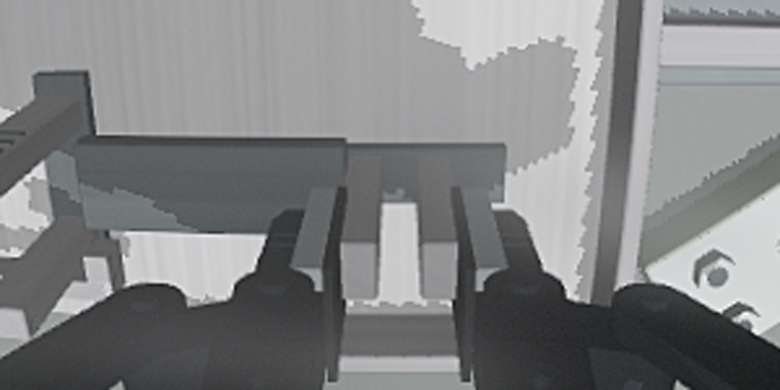

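The pads sit on the tabs and have pulled them in, with outer faces at about x 342–456, or 24–26 mm. The 20.5 mm width reading is near the commanded target, so I'll squeeze on to the hard stop.

```bash
python3 - <<'E'
from h import *
from plant import arm
for f in(40,60):
    arm.command_gripper(0,f);arm.pause(.2)
    print("w",f,arm.current_gripper_width(),arm.current_ft_force(),arm.current_eef_pos())
arm.command_gripper(.06);arm.pause(.1)
print(arm.current_gripper_width())
p=arm.current_eef_pos()
arm.move_l(np.r_[p[:2],.15])
G=(np.array([.63462,.10416])+[.63645,.10048])/2
a=YAW-np.pi/2
arm.goto(np.r_[G,.15],ori(a));arm.pause(.2)
pos,q=arm.current_eef_pos(),arm.current_ee_rot()
w=arm.read_camera("wrist");np.savez("w4.npz",pos=pos,q=q,**w)
print(G,pos,arm.current_qpos(),arm.current_time_s())
cv2.imwrite("pics/w4.png",cv2.resize(w["image"][:,:,::-1],None,fx=1.5,fy=1.5,interpolation=cv2.INTER_CUBIC))
E
```

```text
w 40 0.02055602772827713 [-1.94129151  1.33650768  6.81829914] [0.61472922 0.1805509  0.09322623]
w 60 0.01819953934200941 [-1.93294968  1.50892703  6.69502634] [0.61474142 0.1805748  0.093374  ]
0.06016797354103041
[0.635535 0.10232 ] [0.63543416 0.10255508 0.14986199] [ 1.42117515e-01  4.94254410e-01  1.53461081e+00 -5.76650381e-06
  1.11278552e+00 -1.45648499e-01] 8.4083
```

View pics/w4.png

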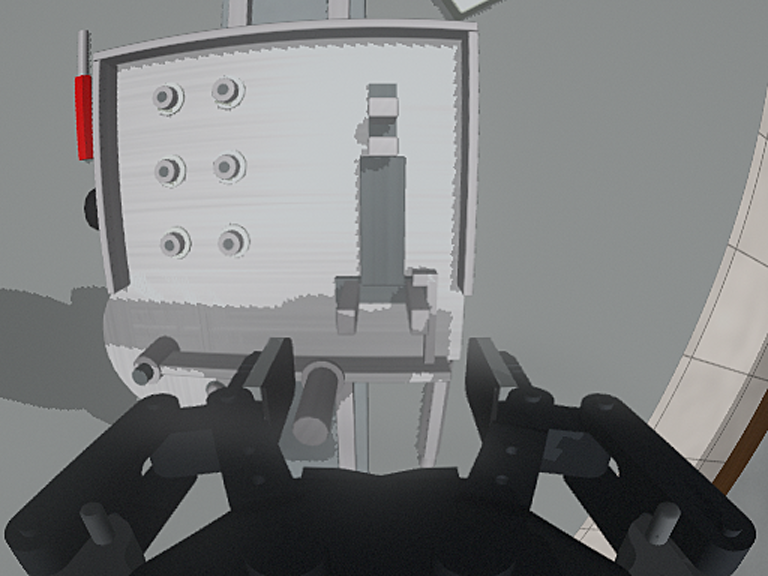

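Lock catch has stayed squeezed. The gate tabs (mid about 382) are centred between the pads (about 380). Descending on the gate catch.

```bash
python3 - <<'E'
from h import *
from plant import arm
arm.command_gripper(.054)
p=np.array([.6355,.1024,.0915])
print("hit",arm.move_l(p,max_speed=.07,until_force=10),arm.current_eef_pos(),arm.current_ft_force())
for f in(40,60):
    arm.command_gripper(0,f);arm.pause(.2)
    print("w",f,arm.current_gripper_width(),arm.current_ft_force(),arm.current_eef_pos())
arm.command_gripper(.054);arm.pause(.1)
arm.move_l(np.r_[arm.current_eef_pos()[:2],.17])
# hover over the post
P=(np.array([.61776,.05872])+[.61924,.05457])/2
a=YAW-np.pi/4
arm.goto(np.r_[P,.165],ori(a));arm.pause(.2)
pos,q=arm.current_eef_pos(),arm.current_ee_rot()
w=arm.read_camera("wrist");np.savez("w5.npz",pos=pos,q=q,**w)
print(P,pos,arm.current_qpos(),arm.current_time_s())
cv2.imwrite("pics/w5.png",cv2.resize(w["image"][:,:,::-1],None,fx=1.5,fy=1.5,interpolation=cv2.INTER_CUBIC))
E
```

```text
hit False [0.63591492 0.10245583 0.09196833] [ 1.25920827 -0.06609221  0.46145982]
w 40 0.020291629831321274 [-1.0340501  -0.819744    5.80951431] [0.63664437 0.10262045 0.09340243]
w 60 0.018442595108493585 [0.501514   0.33554159 6.46078501] [0.63663767 0.10260822 0.09359755]
[0.6185   0.056645] [0.61853686 0.05693802 0.16479676] [ 7.32435786e-02  4.48699413e-01  1.57284119e+00  1.70281234e-05
  1.12014724e+00 -9.99404561e-01] 12.925
```

View pics/w5.png

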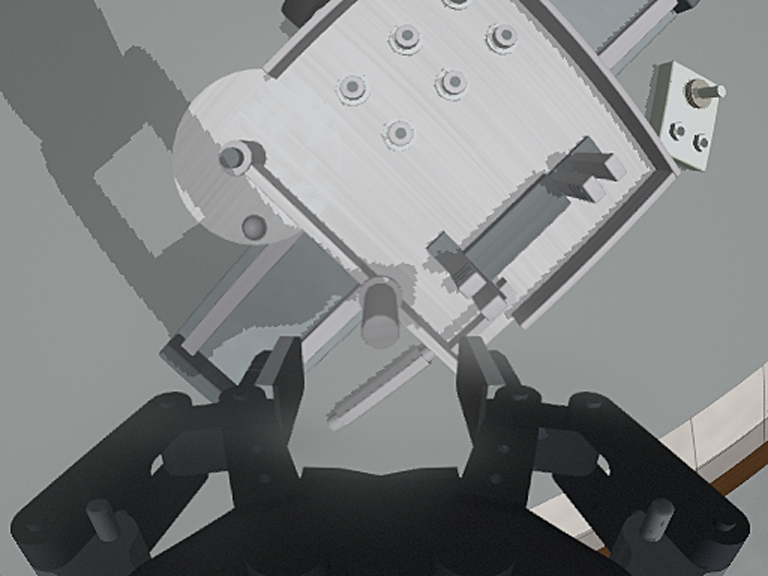

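The post is centred between the pads at (380,325). I'll grip it with the tips above the tab tops (102 mm) and swing it.

```bash
python3 - <<'E'
from h import *
from plant import arm
arm.command_gripper(.036)
p=np.array([.6185,.0567,.117])
print("hit",arm.move_l(p,max_speed=.07,until_force=10),arm.current_ft_force())
arm.command_gripper(0,70);arm.pause(.2)
print("w",arm.current_gripper_width(),arm.current_ft_force(),arm.current_eef_pos())
P=arm.current_eef_pos();H=P+.1*Y
for t in np.arange(.1,1.61,.1):
    T=H+.1*(-np.sin(t)*X-np.cos(t)*Y);T[2]=P[2]
    hit=arm.move_l(T,max_speed=.06,until_force=35)
    d=arm.current_eef_pos()-H
    print(round(t,2),hit,round(np.arctan2(-d@X,-d@Y),3),np.hypot(*d[:2]).round(4),arm.current_ft_force().round(1),round(arm.current_gripper_width(),4))
    if hit: break
arm.pause(.3)
pos,q=arm.current_eef_pos(),arm.current_ee_rot()
c=arm.read_camera("top")
cv2.imwrite("pics/t6.png",cv2.resize(c["image"][90:300,120:400,::-1],None,fx=2.7,fy=2.7))
w=arm.read_camera("wrist")
cv2.imwrite("pics/w6.png",cv2.resize(w["image"][:,:,::-1],None,fx=1.5,fy=1.5))
print(pos,arm.current_ft_force(),arm.current_gripper_width(),arm.current_time_s())
E
```

```text
hit False [ 0.49389538  0.25997399 -0.595831  ]
w 0.013660410710327928 [-0.74608893  0.75871949  4.02438335] [0.61896246 0.05679223 0.11773926]
0.1 False 0.104 0.1001 [-0.4  2.4  4.5] 0.0136
0.2 False 0.205 0.1001 [-0.   1.4  4.6] 0.0134
0.3 False 0.305 0.1001 [-0.9  1.1  4.2] 0.0136
0.4 False 0.405 0.1001 [-0.1  1.   4.7] 0.0136
0.5 False 0.505 0.1001 [0.4 1.6 4.2] 0.0137
0.6 False 0.603 0.1001 [0.  2.6 3.7] 0.0138
0.7 False 0.699 0.1001 [0.8 2.7 4.9] 0.0138
0.8 False 0.811 0.1001 [-0.6 -0.8  5.3] 0.0135
0.9 False 0.915 0.1001 [-0.7  0.9  5.4] 0.0138
1.0 False 1.004 0.1001 [1.1 2.4 4.4] 0.0135
1.1 False 1.101 0.1001 [1.5 3.1 3.5] 0.0134
1.2 False 1.199 0.1002 [2.8 2.6 3.4] 0.0138
1.3 False 1.299 0.1001 [2.8 2.1 3.7] 0.0135
1.4 False 1.398 0.1001 [3.1 2.  3. ] 0.0136
1.5 False 1.498 0.1001 [3.6 1.1 2.9] 0.0135
1.6 False 1.598 0.1001 [3.3 0.8 2.9] 0.0136
[ 0.54899634 -0.06825298  0.11779181] [ 3.59192911 -0.0785545   3.22531406] 0.014124030990201467 20.0667
```

View pics/w6.png

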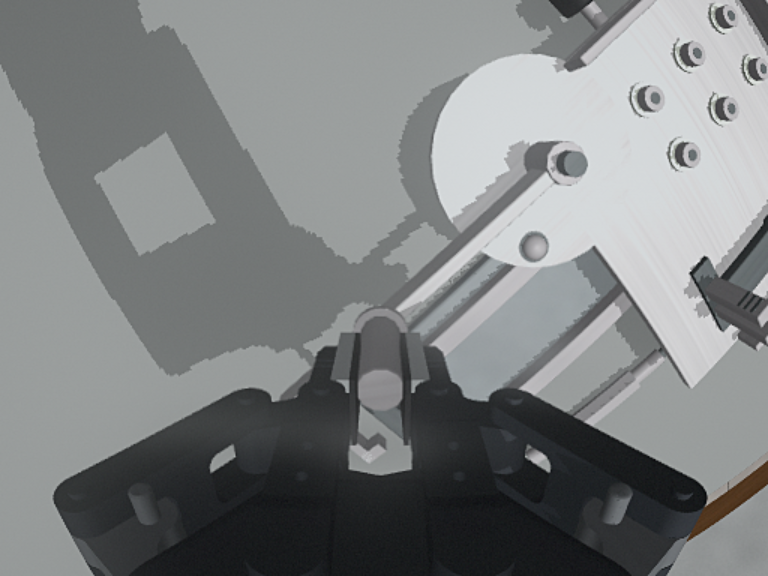

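The post is held between the pads at (380,370). The gate runs from there to the hinge at (565,160), along the slide and square with the jig. The force pattern (detent, then a spring pull of about 3.6 N) and the 100 mm radius both match. Handing in.

```bash
python3 - <<'E'
from plant import arm
print(arm.current_gripper_width(),arm.current_time_s());arm.close_job()
E
```

```text
0.014124030990201467 20.0667
the job is handed in; nothing more can be done
```

I squeezed the lock catch first, then the gate catch, each to its stop. Then I gripped the gate post and swung the gate past the detent to about 1.60 rad. I handed in at 20.1 s, still holding the post.

**Last checks:**
- **Gate angle:** about 1.60 rad, worked out from the tool position. The swing radius held at 100 mm.
- **Forces:** the detent showed up at about 0.7–0.9 rad. The spring then pulled steadily at about 3.6 N, as expected for a wide-open gate.
- **Picture:** the wrist image shows the post between the pads and the gate roughly square with the jig.

**What disagreed or wasn't checked:**
- **Camera offset:** the top and wrist cameras differed by about 4–5 mm. I averaged them and confirmed the centring in wrist pictures.
- **Gripper width:** it read about 3.5–6 mm low at the stops, at 18–20.5 mm on the 24 mm squeezed tabs. It also read 14 mm on the 16 mm post. I took this as the fingers giving under grip. The lock tabs looked squeezed in the pictures. I judged the gate catch by the same width reading and by the gate swinging free.
- **Loose items:** I planned nothing near the punch, pin gauge or nut holder and felt no contact, but I did not measure them again at the end.

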